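Roll the fallen canister onto its mat

TASK

The food canister has been knocked over and lies where the fish tray must go. With the fingertips on top of it, roll it, in as many strokes as you need, over the table onto the cork mat so that it comes to rest lying along the mat's blue middle stripe, centred over the stripe and with its whole length on the mat. Touch it only on top: do not grip it, lift it, shove it from the side or stand it up, and leave the remote control, the tumbler and the jar where they are.

Things in the scene. Friction and masses are not known exactly. Their poses are not given: they have to be found in the camera images.
- canister: Rigid cylinder, 80 mm diameter, 150 mm long, 0.2 to 0.45 kg, white, blue lid at +x end. Lies loose on its side. Origin at its middle, 40 mm up; own x = cylinder axis, y and z turn as it rolls. Let go at rest it stays. A fingertip gripping its top by friction goes up to twice as far as the canister, so it runs off the front after 20 to 70 mm of rolling: use several strokes. Starts 110 to 160 mm from the mat's middle on either side, about parallel to the stripe.
- orange_mark (a point): The centre of the orange diamond on the canister's curved surface, 40 mm from the cylinder's axis, 16 mm from its middle towards the end without the lid. It is uppermost at the start and turns with the canister.
- mat: Flat cork mat stuck to the table, 260 mm (its x) by 140 mm (its y), paper thin (the canister rolls over it as over the table; it lies flush at table height), with a blue stripe 30 mm wide along its x axis through its middle. Origin at its middle, at table height.
- remote: Black remote control lying loose on the table beyond the mat, on the side away from the canister, about 110 to 160 mm from the mat's middle; 165 x 46 x 18 mm, long side along its x; origin at the middle of its underside. Not to be moved.
- tumbler: Brushed steel drinking tumbler standing loose and upright on the side of the mat away from the robot, 72 mm across the rim, 130 mm high; origin at the middle of its foot. Not to be moved.
- jar: White jar with an orange cap standing loose and upright on the side of the mat away from the robot, 68 mm in diameter, 85 mm high; origin at the middle of its foot. Not to be moved.
There are look-alikes about, which are no part of the job. What is shaped like the canister but green or pink is not meant.

How it is judged:
On the way:
1. the canister has rolled (not slid): the orange mark has turned to the underside (height (world z) of orange_mark below 0.028 m and angle between canister's own x axis and vertical between 1.34 and 1.8 rad).
At the end, for the whole second after the job is handed in: The canister lies at rest on the mat: its middle within 15 mm of the stripe's centre line and within 55 mm of the mat's middle along the stripe, its axis within 0.2 rad of the stripe's direction (y of canister in the frame of mat between -0.015 and 0.015 m and x of canister in the frame of mat between -0.055 and 0.055 m and angle between the x axis of canister and the x axis of mat, either way round below 0.2 rad and height (world z) of canister below 0.045 m and linear speed of canister below 0.01 m/s and angular speed of canister below 0.2 rad/s); the robot touches nothing.
It fails at once if the canister is lifted (its middle more than 55 mm above the table) (height (world z) of canister above 0.055 m).
It fails at once if the canister is tipped on end (its axis more than 0.25 rad from level) (angle between canister's own x axis and vertical below 1.32 rad or angle between canister's own x axis and vertical above 1.82 rad).
It fails at once if the fingers touch the canister low down (gripping it or shoving its side), the grasp point under 78 mm above the table (contact force between the fingers and canister above 0.5 N and height (world z) of the grasp point below 0.078 m).
It fails at once if the remote, the tumbler or the jar is shifted more than 20 mm or tipped over (distance of any of remote, tumbler, jar from where it was at the start of the episode above 0.02 m or angle between any of tumbler, jar's own z axis and vertical above 0.5 rad).
It also fails if it takes over 58 s, if anything falls off the work surface, if the arm or the gripper's body presses on something with over 40 N, if the wrist force passes 120 N, or if a joint passes its speed limit or range.

ROBOT

A 6-joint arm with a two-finger parallel gripper is mounted at the origin on the work surface. World frame = base frame: x ahead of the robot, y to its left, z up, the work surface at z = 0. Lengths are in m, angles in rad, forces in N, time in s.
With the tool pointing down it reaches from about 0.375 to 0.9 m from the base axis. Payload 3.1 kg.
Tool frame: the origin (TCP) lies between the finger pads; the fingertips stand 8 mm ahead of it and the grasp point (between the pads) lies 11 mm behind it (manip.tip_extent is the distance from the TCP to the fingertips, in m); z points along the fingers, x is the direction in which the jaws open and shut, and the axes are right-handed (so a half turn about z gives the same grasp; the last joint's range is limited). The gripper opens to 85 mm and grips with 20 to 120 N. Pads are 22 mm wide; open, the fingers measure 114 mm over their backs; the gripper's body (76 mm by 85 mm) begins 54 mm behind the grasp point. The pads swing forward as they close: fully open they stand 13 mm farther back than shut.
Start: joints at [1.071, 0.527, 1.433, -0, 1.181, -0.178], TCP at [0.198, 0.593, 0.204] pointing down, gripper open.
Joint ranges: [-3.08, 3.08], [-0.75, 2.2], [0.22, 2.44], [-1.43, 4.57], [0, 2.65], [-2.85, 2.85]. Speed limits (rad/s): [2.79, 2.79, 3.14, 3.14, 3.14, 3.14].

INTERFACE

Orientations are given as a unit quaternion [x, y, z, w].
In Python, from station import manip gives the robot as it stands.
- The arm moves only by the tool move_arm, never from a script. Its argument "deltas" is a list that holds one entry, the list of rows, each a list of 4 numbers: the shift along the tool's x, y, z in m, then the turn about the tool's z in degrees. A call has 1 to 20 rows; each row is the pose to reach, as a shift and turn from the pose measured when the call began, along the tool's axes at that moment; what a row does not reach only later rows make up. A row lasts 1/12 s, in which the tool goes at most 41.7 mm and 7.16 degrees, less where a joint would pass 70% of its speed; a pose out of reach is approached as far as the arm can. A call with a gripper value outside its range is refused whole. "gripper" is the opening, from 0 (shut) to 1 (fully open), set as the call begins (left out, the last holds). The fingers move at their own pace and stop on an object; "squeeze" is the grip in N (left out, the last holds). Time passes only in rows, so rows that repeat a pose let the fingers close. It gives the time, the measured TCP pose, the force and the opening at its end, in the units of the state.
- manip.sense(): the state, without advancing time (a new reading comes with each control period).
- manip.snapshot(name): name is "scene" or "top"; returns a dict with "img" (384x512x3 uint8, red, green, blue), "vertical_fov" (degrees; the focal length in pixels is half the picture's height over the tangent of half this angle, whatever the lens; pixels are square), "cx", "cy" (the principal point, pixels), "D" ([k1, k2, p1, p2, k3] as OpenCV has them; the pictures are not rectified), "origin" and "orientation" of the camera in the world. Camera axes: x right, y down, z forward; pixel columns grow to the right and rows downward; lengths in m; the calibration is good to about 2 mm. A picture is of the moment at which its call begins. There is no depth.
- manip.sign_off(): hands the job in, once; it reports no verdict.
The state is a dict: "t": time; "q": joint angles; "qd": joint speeds; "tau": joint torques, N m; "tcp_pos": TCP position; "tool_rot": TCP orientation; "force": force on the tool from outside, world axes, zero at the start; "ft_torque": the same for the moment, N m; "finger_gap": opening from 0.0 (shut) to 1.0 (fully open).
Only numpy, scipy, OpenCV 4.12 (cv2) and the standard library are available. Lean on these libraries where they do the work, as an engineer would, in place of code of your own. Each camera call takes 0.05 s, during which the arm holds its last target.

## Working session

There is one attempt and no reset: what is moved stays moved. The work goes in short steps, Python scripts to look and compute and a tool call to move; the robot and the scene stay as the last step left them, time stands still between calls to the robot, and variables do not carry over. Pictures are saved under pics/ and viewed, and the job is handed in when it is done.

Besides the shell and the picture viewer there is one more tool, called after "Request:" by a JSON object that holds its "op" and its "data", one argument or row to a line. move_arm: Moves the arm, as the interface text tells. Its arguments: {"type":"object","properties":{"deltas":{"type":"array"},"gripper":{"type":"number"},"squeeze":{"type":"number"}},"required":["deltas"]}

```bash
mkdir -p pics; cat > h.py <<'E'
import numpy as np, cv2, sys
from scipy.spatial.transform import Rotation as R
from station import manip
def snap(n,f=None):
    s=manip.snapshot(n)
    if f: cv2.imwrite('pics/'+f,s['img'][:,:,::-1])
    return s
def cam(s):
    f=s['img'].shape[0]/2/np.tan(np.radians(s['vertical_fov'])/2)
    return np.array([[f,0,s['cx']],[0,f,s['cy']],[0,0,1]]),np.array(s['D'],float)
def px2w(s,uv,z):
    K,D=cam(s)
    p=cv2.undistortPoints(np.array(uv,float).reshape(-1,1,2),K,D).reshape(-1,2)
    d=R.from_quat(s['orientation']).apply(np.c_[p,np.ones(len(p))]);o=np.array(s['origin'])
    z=np.broadcast_to(z,len(p))
    return o+d*((z-o[2])/d[:,2])[:,None]
def w2px(s,P):
    K,D=cam(s);r=R.from_quat(s['orientation']).inv()
    return cv2.projectPoints(r.apply(np.array(P,float).reshape(-1,3)-s['origin']),np.zeros(3),np.zeros(3),K,D)[0].reshape(-1,2)
E
python3 - <<'E'
from h import *
for n in ('scene','top'):
    s=snap(n,n+'0.png'); print(n,s['origin'],s['orientation'],s['vertical_fov'])
print(manip.sense(),manip.tip_extent)
E
```

```text
scene [ 0.9242016  -0.41157553  0.52293772] [ 0.85134715  0.26133811 -0.1429564  -0.43182622] 57.06744548425588
top [0.45444762 0.06670725 1.22185034] [-0.70568003  0.70650929 -0.04141805  0.03383588] 46.67617043913429
{'t': 0.1, 'q': array([ 1.07048688e+00,  5.28412789e-01,  1.43376771e+00,  9.78614113e-06,
        1.18142260e+00, -1.78509219e-01]), 'qd': array([ 0.00084224, -0.00120723, -0.0021651 ,  0.0014139 , -0.00109959,
       -0.00148343]), 'tau': array([-4.21258956e-04, -4.43301129e+01, -1.78585410e+01, -2.10920607e-04,
        3.88622531e-03, -1.12979893e-05]), 'tcp_pos': array([0.19730484, 0.59230075, 0.20310927]), 'tool_rot': array([ 8.11257385e-01,  5.84688331e-01, -9.08850200e-04,  4.29521616e-04]), 'force': array([0.14588744, 0.05225389, 0.23470537]), 'ft_torque': array([ 0.02260581,  0.02442339, -0.01826667]), 'finger_gap': 1.0019681426513423} 0.008
```

```bash
ls .
```

```text
h.py
pics
```

View pics/scene0.png

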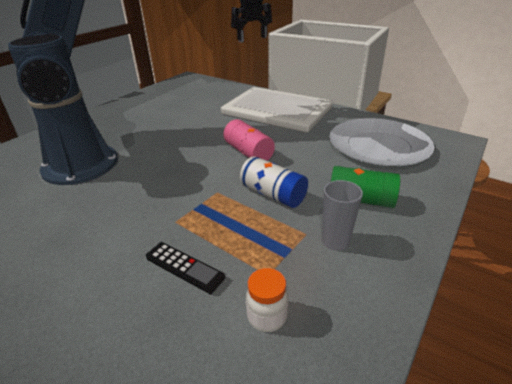

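View pics/top0.png

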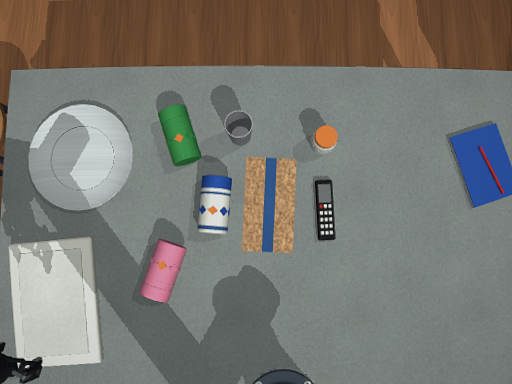

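```bash
python3 - <<'E'
import cv2
im=cv2.imread('pics/top0.png');c=im[110:300,150:390]
cv2.imwrite('pics/top0c.png',cv2.resize(c,None,fx=3.15,fy=3.15,interpolation=cv2.INTER_CUBIC))
E
```

```text
(no output)
```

View pics/top0c.png

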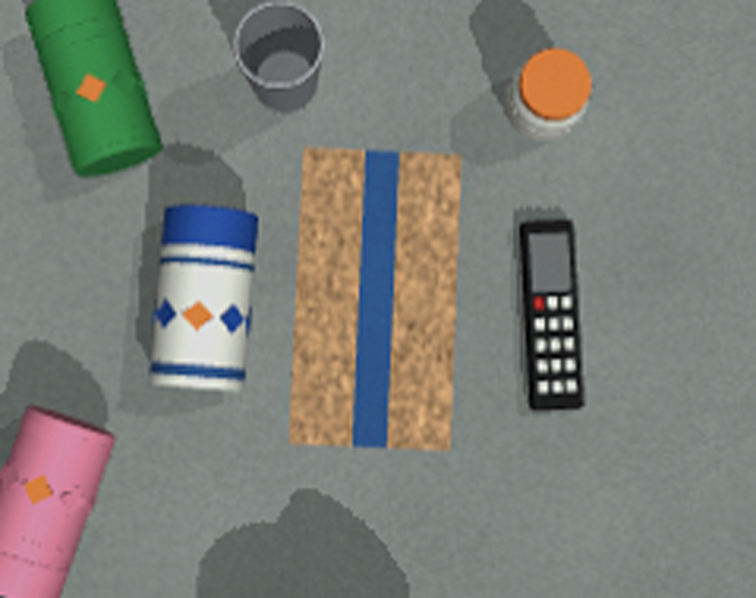

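```bash
cat >> h.py <<'E'
def sil(p):
    x,y,a=p;t=np.linspace(0,2*np.pi,60)
    ax=np.array([np.cos(a),np.sin(a),0]);n=np.array([-np.sin(a),np.cos(a),0]);c=np.array([x,y,.04])
    return np.vstack([c+e*.075*ax+.04*(np.outer(np.cos(t),n)+np.outer(np.sin(t),[0,0,1])) for e in(-1,1)])
def fit(s,quad,p0):
    "quad: 4 silhouette corners, fit area overlap via raster mask distance"
    from scipy.optimize import minimize
    def m(pts): 
        im=np.zeros((384*3,512*3),np.uint8);cv2.fillConvexPoly(im,np.round(cv2.convexHull(np.float32(pts)*3)*16).astype(int),255,cv2.LINE_AA,4);return im.astype(float)
    q=m(np.array(quad))
    f=lambda p:np.abs(m(w2px(s,sil([p[0]/10,p[1]/10,p[2]])))-q).sum()/255
    r=minimize(f,[p0[0]*10,p0[1]*10,p0[2]],method='Nelder-Mead',options=dict(initial_simplex=[[p0[0]*10+a,p0[1]*10+b,p0[2]+c] for a,b,c in((0,0,0),(.1,0,0),(0,.1,0),(0,0,.08))]))
    return np.array([r.x[0]/10,r.x[1]/10,r.x[2]]),r.fun
E
python3 - <<'E'
from h import *
s=snap('top')
u=lambda L:np.array(L,float)/3.15+[150,110]
M=px2w(s,u([(304,149),(462,156),(451,450),(290,444)]),0)
print(M.round(4)); c=M.mean(0); ax=(M[0]+M[1]-M[2]-M[3])/2; print('mat',c,np.linalg.norm(ax),np.arctan2(ax[1],ax[0]))
S=px2w(s,u([(382,152),(370,446)]),0);print('stripe',S.round(4))
mk=px2w(s,u([(198,316)]),.08)
print('mark',mk)
q=u([(165,206),(258,213),(244,390),(151,384)])
print(fit(s,q,[mk[0,0]+.016,mk[0,1],0]))
sc=snap('scene')
for n,p,z in(('tumbler',u([(279,46)]),.13),('jar',u([(555,84)]),.085),('remote',u([(551,314)]),.018)): print(n,px2w(s,p,z))
E
```

```text
[[ 0.6794  0.0978  0.    ]
 [ 0.6731 -0.042   0.    ]
 [ 0.4151 -0.03    0.    ]
 [ 0.4206  0.1095  0.    ]]
mat [0.54703014 0.03383031 0.        ] 0.25869869634824766 -0.045646348491726545
stripe [[0.6767 0.0289 0.    ]
 [0.4187 0.0402 0.    ]]
mark [[0.52655244 0.18197334 0.08      ]]
(array([ 0.54331109,  0.18095795, -0.07317331]), np.float64(630.1254901960784))
tumbler [[0.7388972  0.11470353 0.13      ]]
jar [[ 0.71878217 -0.11259204  0.085     ]]
remote [[ 0.53182987 -0.11599039  0.018     ]]
```

```bash
cat >> h.py <<'E'
def st():
    s=manip.sense();r=R.from_quat(s['tool_rot']).as_matrix()
    print('t',round(s['t'],2),'tcp',s['tcp_pos'].round(4),'yawx',np.degrees(np.arctan2(r[1,0],r[0,0])).round(2),'zt',r[:,2].round(4),'F',s['force'].round(2),'T',s['ft_torque'].round(3),'gap',round(s['finger_gap'],3));return s,r
def delta(P):
    s=manip.sense();return R.from_quat(s['tool_rot']).inv().apply(np.array(P)-s['tcp_pos'])
E
python3 - <<'E'
from h import *
s,r=st(); print(r.round(3)); print(delta([.543,.205,.15]))
E
```

```text
t 0.2 tcp [0.1974 0.5925 0.2034] yawx 71.56 zt [-6.0e-04 -1.2e-03 -1.0e+00] F [0.15 0.32 1.02] T [ 0.007 -0.007 -0.051] gap 0.997
[[ 0.316  0.949 -0.001]
 [ 0.949 -0.316 -0.001]
 [-0.001 -0.    -1.   ]]
[-0.25824961  0.45041424  0.05364137]
```

```bash
python3 - <<'E'
from h import *
print(delta([.544,.193,.15]))
E
```

```text
[-0.26931728  0.45515834  0.05365488]
```

Request:
{"op": "move_arm", "data": {
  "deltas": [
    [[-0.018,0.03,0,5],[-0.036,0.06,0,10],[-0.054,0.091,0,15],[-0.072,0.121,0,20],[-0.09,0.152,0,25],[-0.108,0.182,0,30],[-0.126,0.212,0,35],[-0.144,0.243,0.0,40],[-0.162,0.273,0.01,45],[-0.18,0.303,0.01,50],[-0.198,0.334,0.02,55],[-0.216,0.364,0.03,60],[-0.234,0.394,0.03,65],[-0.252,0.425,0.04,70],[-0.269,0.455,0.05,75.6],[-0.269,0.455,0.05,75.6],[-0.269,0.455,0.05,75.6],[-0.269,0.455,0.05,75.6],[-0.269,0.455,0.05,75.6]]
  ],
  "gripper": 0.5
}}

```text
t: 1.78
tcp_pos: [0.543, 0.1942, 0.1538]
tool_rot: [0.999, -0.034, -0.001, 0.001]
force: [-0.4, 0.7, -0.2]
finger_gap: 0.498
```

```bash
python3 - <<'E'
from h import *
st();print(delta([.544,.193,.10]))
s=snap('scene','s1.png')
im=cv2.resize(s['img'][80:260,170:410,::-1],None,fx=3.2,fy=3.2,interpolation=cv2.INTER_CUBIC);cv2.imwrite('pics/s1c.png',im)
E
```

```text
t 1.78 tcp [0.543  0.1942 0.1538] yawx -3.95 zt [-0.0014 -0.001  -1.    ] F [-0.39  0.68 -0.22] T [-0.012  0.063  0.082] gap 0.498
[0.00119418 0.00106809 0.05376593]
```

View pics/s1c.png

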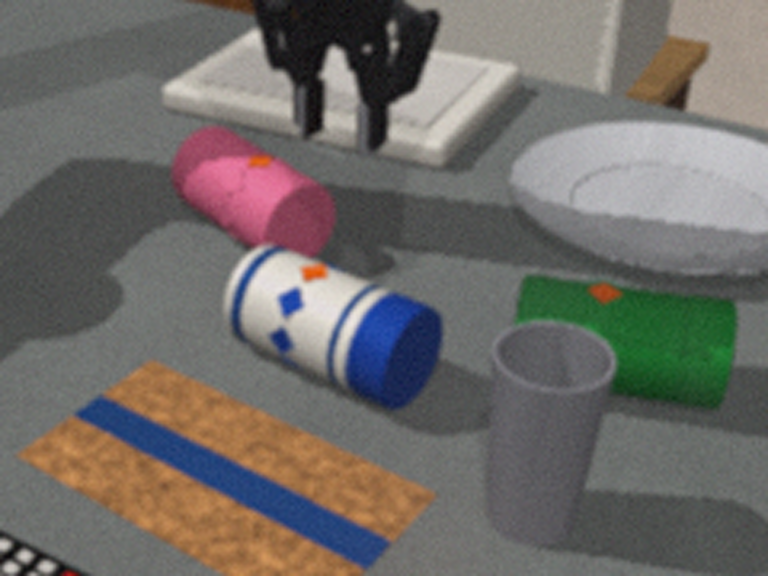

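Request:
{"op": "move_arm", "data": {
  "deltas": [
    [[0.001,0.001,0.02,0],[0.001,0.001,0.04,0],[0.001,0.001,0.055,0],[0.001,0.001,0.063,0],[0.001,0.001,0.065,0],[0.001,0.001,0.065,0]]
  ]
}}

```text
t: 2.33
tcp_pos: [0.5433, 0.194, 0.0889]
tool_rot: [0.999, -0.034, -0.001, 0.001]
force: [-0.8, -0.1, 0.6]
finger_gap: 0.498
```

Request:
{"op": "move_arm", "data": {
  "deltas": [
    [[0,0,0.001,0],[0,0,0.002,0],[0,0,0.003,0],[0,0,0.003,0]]
  ]
}}

```text
t: 2.67
tcp_pos: [0.5437, 0.1941, 0.0864]
tool_rot: [0.999, -0.034, -0.0, 0.0]
force: [-0.3, 0.3, -0.2]
finger_gap: 0.502
```

Request:
{"op": "move_arm", "data": {
  "deltas": [
    [[0,0,0.001,0],[0,0,0.002,0],[0,0,0.003,0],[0,0,0.003,0]]
  ]
}}

```text
t: 3.0
tcp_pos: [0.5436, 0.194, 0.0832]
tool_rot: [0.999, -0.034, -0.0, 0.0]
force: [0.2, 0.3, -0.2]
finger_gap: 0.499
```

Request:
{"op": "move_arm", "data": {
  "deltas": [
    [[0,0,0.001,0],[0,0,0.0015,0],[0,0,0.0015,0]]
  ]
}}

```text
t: 3.25
tcp_pos: [0.5434, 0.1939, 0.0815]
tool_rot: [0.999, -0.034, -0.001, 0.001]
force: [0.3, 0.3, 0.3]
finger_gap: 0.502
```

Request:
{"op": "move_arm", "data": {
  "deltas": [
    [[0,0,0.001,0],[0,0,0.0015,0],[0,0,0.0015,0]]
  ]
}}

```text
t: 3.5
tcp_pos: [0.5433, 0.1939, 0.0798]
tool_rot: [0.999, -0.034, -0.001, 0.001]
force: [0.3, 0.7, 0.1]
finger_gap: 0.502
```

Request:
{"op": "move_arm", "data": {
  "deltas": [
    [[0,0,0.001,0],[0,0,0.001,0],[0,0,0.001,0]]
  ]
}}

```text
t: 3.75
tcp_pos: [0.5432, 0.1939, 0.0787]
tool_rot: [0.999, -0.034, -0.001, 0.001]
force: [-1.0, 0.5, 0.4]
finger_gap: 0.499
```

```bash
python3 - <<'E'
from h import *
s=snap('scene','s2.png')
im=cv2.resize(s['img'][110:230,200:340,::-1],None,fx=5,fy=5,interpolation=cv2.INTER_CUBIC);cv2.imwrite('pics/s2c.png',im)
E
```

```text
(no output)
```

View pics/s2c.png

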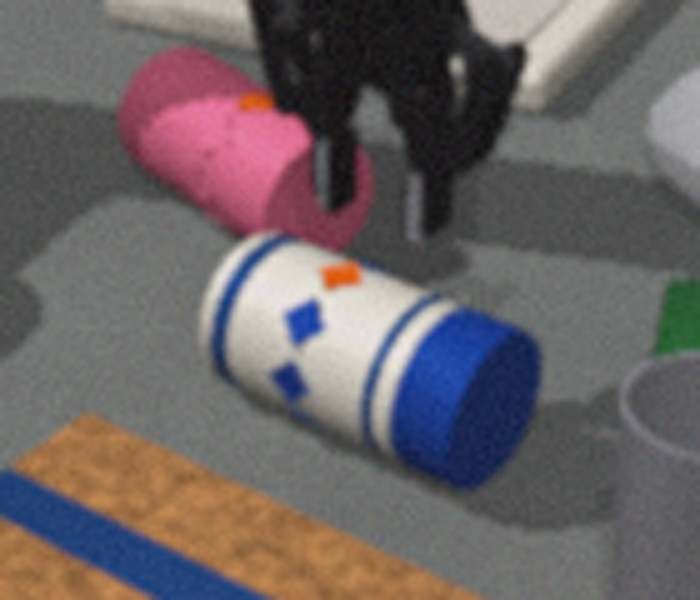

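```bash
python3 - <<'E'
from h import *
s=snap('scene'); st()
for z in (.07,.08,.09,.1): 
  print(z,(5*(w2px(s,[[.520,.1955,z],[.566,.1925,z],[.520,.185,z],[.566,.182,z],[.527,.182,z]])-[200,110])).round(0).tolist())
t=snap('top','t2.png');cv2.imwrite('pics/t2c.png',cv2.resize(t['img'][140:270,170:330,::-1],None,fx=4.5,fy=4.5,interpolation=cv2.INTER_CUBIC))
E
```

```text
t 3.85 tcp [0.5433 0.1939 0.0788] yawx -3.85 zt [-0.0016 -0.0011 -1.    ] F [-0.8   0.44 -1.22] T [-0.044  0.078 -0.042] gap 0.499
0.07 [[337.0, 274.0], [415.0, 305.0], [325.0, 284.0], [403.0, 315.0], [334.0, 291.0]]
0.08 [[337.0, 256.0], [416.0, 287.0], [325.0, 266.0], [404.0, 297.0], [334.0, 273.0]]
0.09 [[337.0, 238.0], [416.0, 269.0], [325.0, 248.0], [404.0, 279.0], [334.0, 255.0]]
0.1 [[337.0, 220.0], [417.0, 250.0], [325.0, 230.0], [405.0, 260.0], [334.0, 236.0]]
```

View pics/t2c.png

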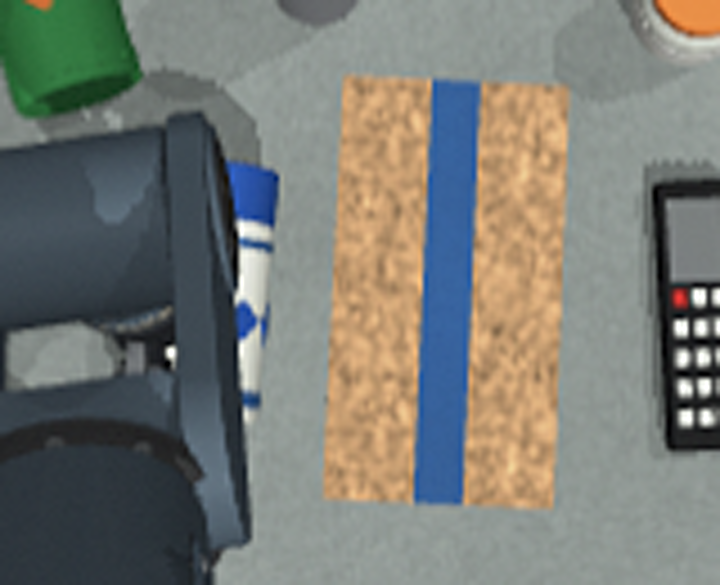

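Request:
{"op": "move_arm", "data": {
  "deltas": [
    [[0,0,-0.02,0],[0,0,-0.03,0],[0,0,-0.03,0],[0,0,-0.03,0],[0,0,-0.03,0],[0,0,-0.03,0],[0,0,-0.03,0],[0,0,-0.03,0],[0,0,-0.03,0]]
  ],
  "gripper": 0
}}

```text
t: 4.65
tcp_pos: [0.5431, 0.1939, 0.1084]
tool_rot: [0.999, -0.034, -0.001, 0.001]
force: [-0.3, -0.5, 0.6]
finger_gap: 0.002
```

```bash
python3 - <<'E'
from h import *
s=snap('scene','s3.png'); st()
im=cv2.resize(s['img'][110:230,200:340,::-1],None,fx=5,fy=5,interpolation=cv2.INTER_CUBIC);cv2.imwrite('pics/s3c.png',im)
for z in (.09,.1,.11,.12): 
  print(z,(5*(w2px(s,[[.5433,.194,z]])-[200,110])).round(0).tolist())
E
```

```text
t 4.7 tcp [0.5432 0.1939 0.1085] yawx -3.85 zt [-0.0021 -0.0012 -1.    ] F [-0.07 -0.13 -0.33] T [ 0.057 -0.056  0.052] gap 0.001
0.09 [[377.0, 253.0]]
0.1 [[377.0, 235.0]]
0.11 [[377.0, 217.0]]
0.12 [[377.0, 198.0]]
```

View pics/s3c.png

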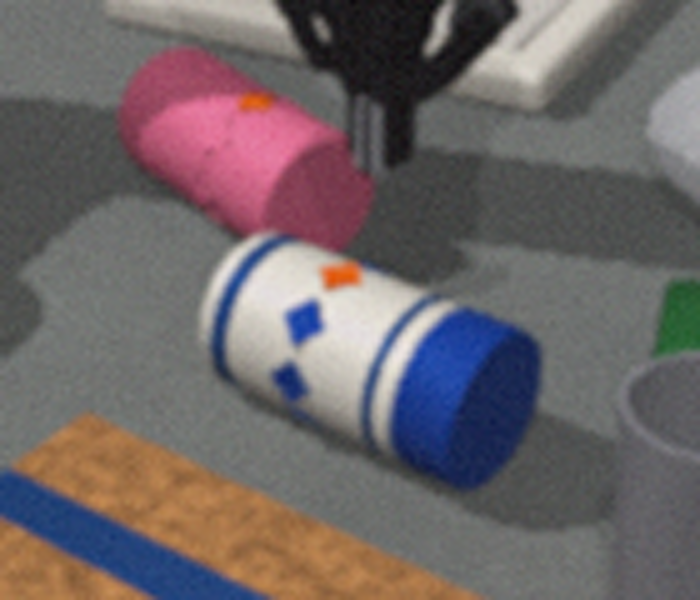

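```bash
python3 - <<'E'
from h import *
s=snap('top');print([w2px(s,[.1973,.5923,z]).round(1).tolist() for z in (.18,.2,.25)])
s=snap('scene');print([w2px(s,[.1973,.5923,z]).round(1).tolist() for z in (.16,.19,.2,.21,.23,.25)])
c=cv2.imread('pics/top0.png')[300:384,0:120];cv2.imwrite('pics/a.png',cv2.resize(c,None,fx=5,fy=5,interpolation=cv2.INTER_CUBIC))
c=cv2.imread('pics/scene0.png')[0:80,200:300];cv2.imwrite('pics/b.png',cv2.resize(c,None,fx=6,fy=6,interpolation=cv2.INTER_CUBIC))
E
```

```text
[[[35.1, 346.5]], [[31.0, 348.4]], [[20.1, 353.6]]]
[[[253.0, 65.0]], [[252.7, 56.1]], [[252.6, 53.1]], [[252.5, 50.1]], [[252.4, 43.9]], [[252.2, 37.6]]]
```

View pics/a.png

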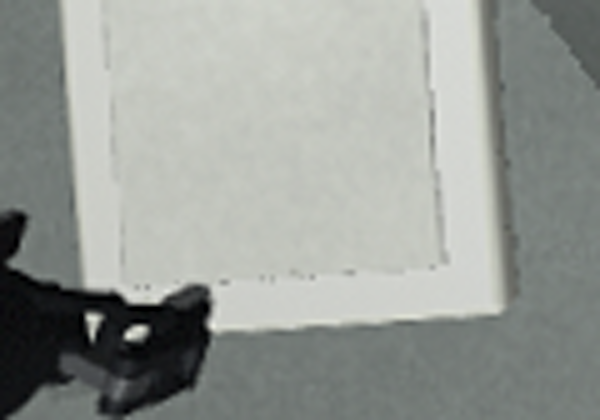

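View pics/b.png

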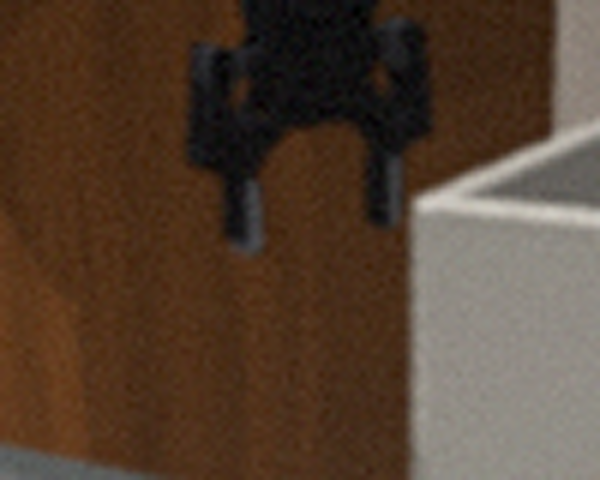

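```bash
python3 - <<'E'
from h import *
from scipy.optimize import least_squares
a=snap('top');b=snap('scene')
print(w2px(a,[[0,0,0],[.09,0,0],[.0,0,0.1]]),w2px(b,[[0,0,0],[0,0,.1]]))
def tri(pa,pb,x0):
    r=least_squares(lambda X:np.r_[w2px(a,X)[0]-pa,w2px(b,X)[0]-pb],x0);return r.x,r.fun
print(tri([31,370],[252,39],[.2,.59,.2]))
E
```

```text
[[282.71330232 406.8432853 ]
 [282.65099404 373.59403087]
 [284.93443673 421.67044677]] [[ 80.09873173 163.77433742]
 [ 68.79426755 132.52443084]]
(array([0.16937766, 0.5796805 , 0.24115818]), array([-3.64142412, -4.56230626, -8.69942403,  1.17795635]))
```

Request:
{"op": "move_arm", "data": {
  "deltas": [
    [[0,0.001,0.008,0],[0,0.003,0.016,0],[0,0.003,0.018,0],[0,0.003,0.018,0]]
  ]
}}

```text
t: 5.23
tcp_pos: [0.542, 0.1906, 0.0894]
tool_rot: [0.999, -0.034, -0.002, 0.001]
force: [-0.2, 0.4, 1.1]
finger_gap: -0.004
```

Request:
{"op": "move_arm", "data": {
  "deltas": [
    [[0,0,0.001,0],[0,0,0.002,0],[0,0,0.003,0],[0,0,0.003,0]]
  ]
}}

```text
t: 5.57
tcp_pos: [0.542, 0.1906, 0.0863]
tool_rot: [0.999, -0.034, -0.002, 0.001]
force: [-0.1, 0.6, 0.1]
finger_gap: -0.002
```

```bash
python3 - <<'E'
from h import *
s=snap('scene','s4.png'); st()
im=cv2.resize(s['img'][110:230,200:340,::-1],None,fx=5,fy=5,interpolation=cv2.INTER_CUBIC);cv2.imwrite('pics/s4c.png',im)
for z in (.07,.08,.09,.1,.11,.12): 
  print(z,(5*(w2px(s,[[.5433,.191,z]])-[200,110])).round(0).tolist())
E
```

```text
t 5.62 tcp [0.5421 0.1906 0.0864] yawx -3.87 zt [-0.0044 -0.0015 -1.    ] F [ 0.08 -0.53  0.27] T [ 0.014 -0.039  0.055] gap 0.003
0.07 [[373.0, 292.0]]
0.08 [[373.0, 274.0]]
0.09 [[373.0, 256.0]]
0.1 [[373.0, 238.0]]
0.11 [[374.0, 219.0]]
0.12 [[374.0, 200.0]]
```

View pics/s4c.png

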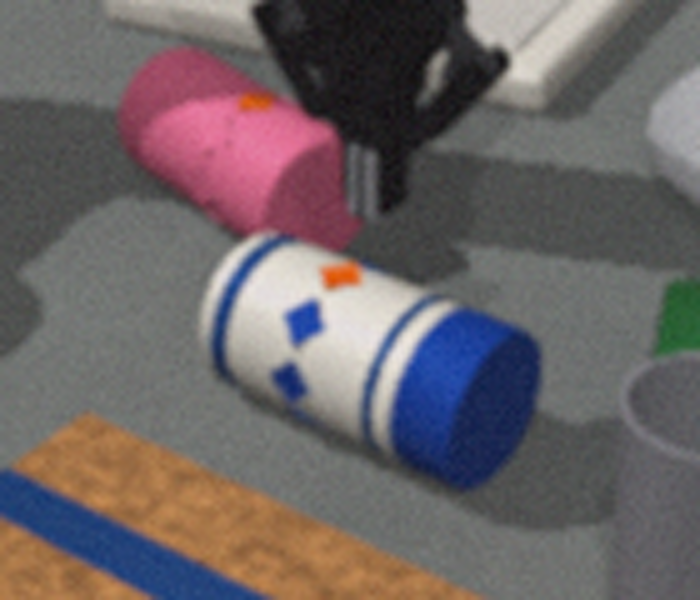

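Request:
{"op": "move_arm", "data": {
  "deltas": [
    [[0.001,0,0,0],[0.001,0,0,0],[0.001,0,0,0],[0.001,0,0.003,0],[0.001,0,0.006,0],[0.001,0,0.01,0],[0.001,0,0.014,0],[0.001,0,0.018,0],[0.001,0,0.018,0],[0.001,0,0.018,0]]
  ],
  "gripper": 0.5
}}

```text
t: 6.45
tcp_pos: [0.5426, 0.1904, 0.0679]
tool_rot: [0.999, -0.034, -0.003, 0.001]
force: [0.2, -0.7, 0.3]
finger_gap: 0.502
```

```bash
python3 - <<'E'
from h import *
s=snap('scene','s5.png'); st()
im=cv2.resize(s['img'][110:230,200:340,::-1],None,fx=5,fy=5,interpolation=cv2.INTER_CUBIC);cv2.imwrite('pics/s5c.png',im)
E
```

```text
t 6.5 tcp [0.5429 0.1905 0.0682] yawx -3.86 zt [-0.0048 -0.0016 -1.    ] F [ 0.27 -1.3   0.15] T [-0.042  0.011 -0.001] gap 0.5
```

View pics/s5c.png

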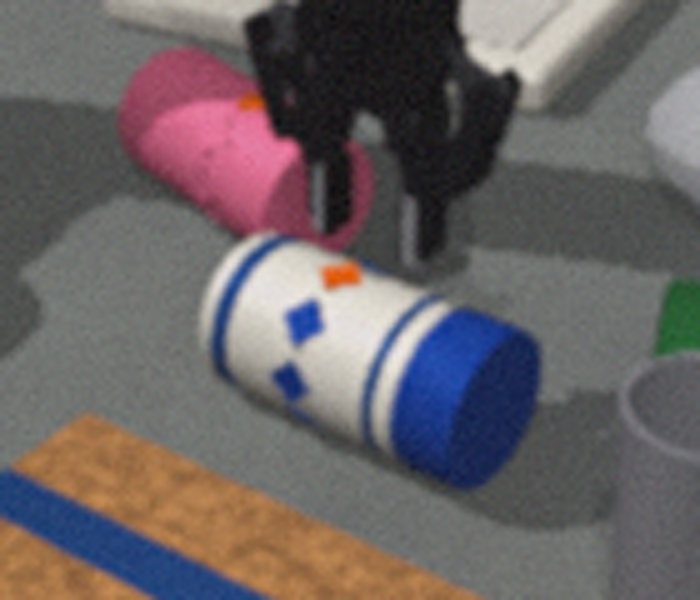

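```bash
python3 - <<'E'
from h import *
a=snap('top');b=snap('scene')
# tips from scene0: two pads bottoms
for z in (.2,.215,.23,.245,.26):
    P=px2w(b,[(240.5,41.5),(264.5,37)],z); print(z,P[:,:2].round(3).tolist(),np.linalg.norm(P[0]-P[1]).round(3),P.mean(0)[:2].round(3),w2px(a,P).round(0).tolist())
c=cv2.imread('pics/top0.png')[330:384,0:60];c=cv2.convertScaleAbs(c,alpha=2.5,beta=20);cv2.imwrite('pics/a2.png',cv2.resize(c,None,fx=11,fy=11,interpolation=cv2.INTER_CUBIC))
E
```

```text
0.2 [[0.062, 0.702], [0.1, 0.809]] 0.113 [0.081 0.756] [[-12.0, 403.0], [-52.0, 384.0]]
0.215 [[0.103, 0.651], [0.139, 0.752]] 0.108 [0.121 0.701] [[4.0, 390.0], [-35.0, 371.0]]
0.23 [[0.143, 0.599], [0.177, 0.696]] 0.103 [0.16  0.647] [[22.0, 376.0], [-17.0, 358.0]]
0.245 [[0.183, 0.547], [0.215, 0.639]] 0.097 [0.199 0.593] [[40.0, 361.0], [2.0, 344.0]]
0.26 [[0.223, 0.495], [0.253, 0.582]] 0.092 [0.238 0.539] [[60.0, 345.0], [22.0, 329.0]]
```

View pics/a2.png

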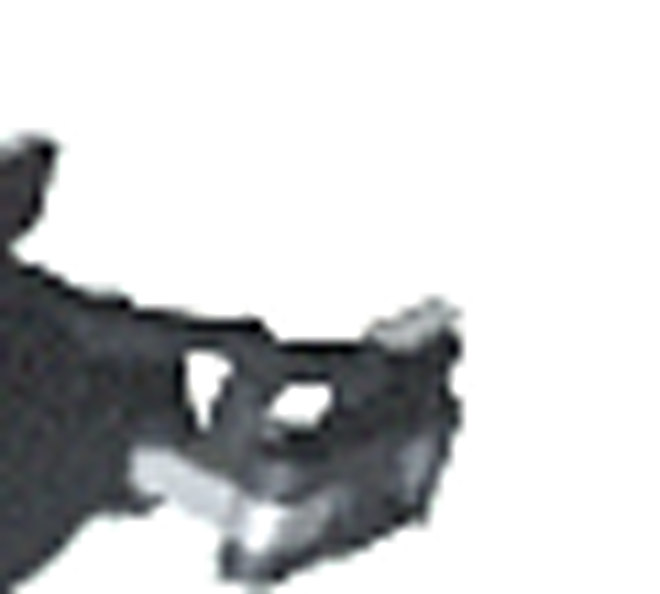

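Request:
{"op": "move_arm", "data": {
  "deltas": [
    [[0,0,0.003,0],[0,0,0.006,0],[0,0,0.008,0],[0,0,0.009,0],[0,0,0.009,0],[0,0,0.009,0]]
  ]
}}

```text
t: 7.1
tcp_pos: [0.543, 0.1905, 0.0594]
tool_rot: [0.999, -0.034, -0.002, 0.001]
force: [0.7, -0.4, 0.3]
finger_gap: 0.501
```

Request:
{"op": "move_arm", "data": {
  "deltas": [
    [[0,0,0.001,0],[0,0,0.002,0],[0,0,0.002,0]]
  ]
}}

```text
t: 7.35
tcp_pos: [0.5429, 0.1905, 0.0572]
tool_rot: [0.999, -0.034, -0.002, 0.001]
force: [0.4, 0.3, 0.6]
finger_gap: 0.5
```

Request:
{"op": "move_arm", "data": {
  "deltas": [
    [[0,0,0.001,0],[0,0,0.002,0],[0,0,0.002,0]]
  ]
}}

```text
t: 7.6
tcp_pos: [0.5428, 0.1905, 0.055]
tool_rot: [0.999, -0.034, -0.002, 0.001]
force: [0.2, 0.0, 0.1]
finger_gap: 0.497
```

```bash
python3 - <<'E'
from h import *
s=snap('scene','s6.png'); st()
im=cv2.resize(s['img'][110:230,200:340,::-1],None,fx=5,fy=5,interpolation=cv2.INTER_CUBIC);cv2.imwrite('pics/s6c.png',im)
E
```

```text
t 7.65 tcp [0.5428 0.1905 0.0551] yawx -3.87 zt [-0.0049 -0.0016 -1.    ] F [-0.3  -0.01 -0.32] T [-0.009 -0.014  0.05 ] gap 0.5
```

View pics/s6c.png

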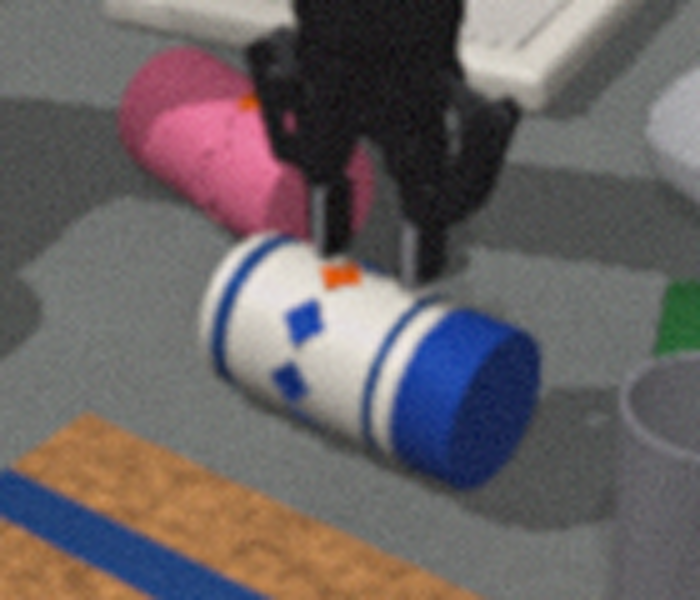

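Request:
{"op": "move_arm", "data": {
  "deltas": [
    [[0,0,0.001,0],[0,0,0.002,0],[0,0,0.002,0]]
  ]
}}

```text
t: 7.9
tcp_pos: [0.5427, 0.1904, 0.0529]
tool_rot: [0.999, -0.034, -0.003, 0.001]
force: [0.1, -0.3, 0.1]
finger_gap: 0.499
```

Request:
{"op": "move_arm", "data": {
  "deltas": [
    [[0,0,0.001,0],[0,0,0.0015,0],[0,0,0.0015,0]]
  ]
}}

```text
t: 8.15
tcp_pos: [0.5425, 0.1904, 0.0512]
tool_rot: [0.999, -0.034, -0.003, 0.001]
force: [-0.8, 0.1, 0.1]
finger_gap: 0.499
```

Request:
{"op": "move_arm", "data": {
  "deltas": [
    [[0,0,0.001,0],[0,0,0.0015,0],[0,0,0.0015,0]]
  ]
}}

```text
t: 8.4
tcp_pos: [0.5428, 0.1906, 0.0507]
tool_rot: [0.999, -0.034, -0.002, 0.001]
force: [-1.6, 0.4, 6.1]
finger_gap: 0.501
```

Request:
{"op": "move_arm", "data": {
  "deltas": [
    [[0,0,0.001,0],[0,0,0.001,0],[0,0,0.001,0]]
  ]
}}

```text
t: 8.65
tcp_pos: [0.5428, 0.1908, 0.0507]
tool_rot: [0.999, -0.034, -0.002, 0.001]
force: [-2.1, 0.8, 6.8]
finger_gap: 0.5
```

Request:
{"op": "move_arm", "data": {
  "deltas": [
    [[0,0.001,0.001,0],[0,0.003,0.0012,0],[0,0.006,0.0012,0],[0,0.01,0.0012,0],[0,0.014,0.0012,0],[0,0.018,0.0012,0],[0,0.022,0.0012,0],[0,0.026,0.0012,0],[0,0.03,0.0012,0],[0,0.034,0.0012,0],[0,0.038,0.0012,0],[0,0.042,0.0012,0],[0,0.045,0.0012,0],[0,0.047,0.0012,0],[0,0.048,0.0012,0],[0,0.048,0.0012,0],[0,0.048,0.0012,0]]
  ]
}}

```text
t: 10.07
tcp_pos: [0.5391, 0.1428, 0.05]
tool_rot: [0.999, -0.034, -0.002, 0.001]
force: [-2.6, -0.6, 6.3]
finger_gap: 0.5
```

```bash
python3 - <<'E'
from h import *
s=snap('scene','s7.png'); st()
im=cv2.resize(s['img'][110:250,190:340,::-1],None,fx=4,fy=4,interpolation=cv2.INTER_CUBIC);cv2.imwrite('pics/s7c.png',im)
E
```

```text
t 10.12 tcp [0.5391 0.1429 0.05  ] yawx -3.86 zt [-0.0049 -0.0012 -1.    ] F [-2.22 -0.78  6.77] T [-0.044  0.284  0.003] gap 0.502
```

View pics/s7c.png

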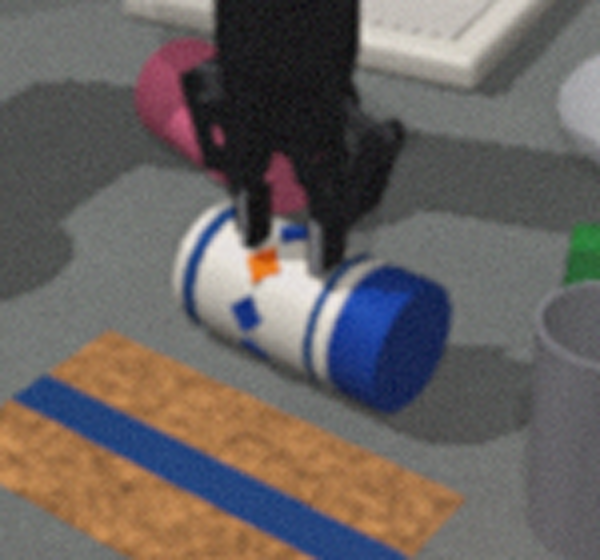

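Request:
{"op": "move_arm", "data": {
  "deltas": [
    [[0,0,-0.006,0],[0,0,-0.015,0],[0,-0.006,-0.015,0],[0,-0.018,-0.015,0],[0,-0.026,-0.015,0],[0,-0.027,-0.012,0],[0,-0.027,-0.008,0],[0,-0.027,-0.004,0],[0,-0.027,-0.001,0],[0,-0.027,0.0,0],[0,-0.027,0.001,0],[0,-0.027,0.001,0]]
  ]
}}

```text
t: 11.12
tcp_pos: [0.5405, 0.1699, 0.0502]
tool_rot: [0.999, -0.034, -0.003, 0.0]
force: [-3.5, 1.4, 12.2]
finger_gap: 0.499
```

```bash
python3 - <<'E'
from h import *
s=snap('scene','s8.png'); st()
im=cv2.resize(s['img'][110:250,190:340,::-1],None,fx=4,fy=4,interpolation=cv2.INTER_CUBIC);cv2.imwrite('pics/s8c.png',im)
E
```

```text
t 11.17 tcp [0.5405 0.1699 0.0502] yawx -3.88 zt [-5.4e-03 -8.0e-04 -1.0e+00] F [-3.9   0.94 12.29] T [0.121 0.593 0.005] gap 0.497
```

View pics/s8c.png

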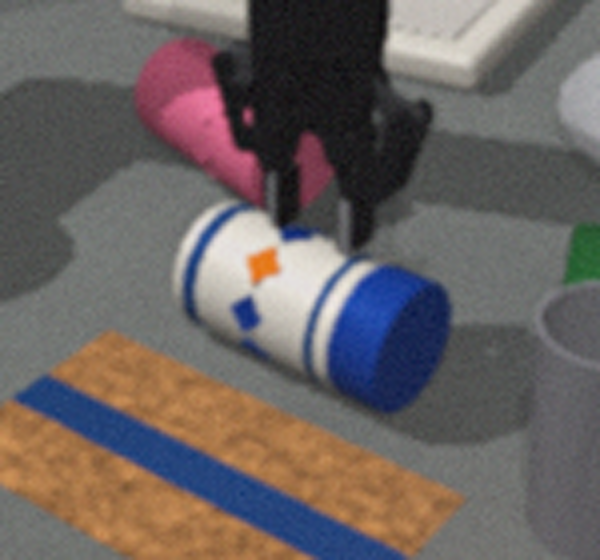

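Request:
{"op": "move_arm", "data": {
  "deltas": [
    [[0,0.001,0.0005,0],[0,0.003,0.0005,0],[0,0.006,0.0005,0],[0,0.01,0.0005,0],[0,0.014,0.0005,0],[0,0.018,0.0005,0],[0,0.022,0.0005,0],[0,0.026,0.0005,0],[0,0.03,0.0005,0],[0,0.034,0.0005,0],[0,0.038,0.0005,0],[0,0.042,0.0005,0],[0,0.046,0.0005,0],[0,0.05,0.0008,0],[0,0.053,0.0008,0],[0,0.055,0.001,0],[0,0.056,0.001,0],[0,0.056,0.001,0],[0,0.056,0.001,0]]
  ]
}}

```text
t: 12.75
tcp_pos: [0.5361, 0.1134, 0.0497]
tool_rot: [0.999, -0.034, -0.003, 0.001]
force: [-3.1, -1.0, 7.9]
finger_gap: 0.499
```

Request:
{"op": "move_arm", "data": {
  "deltas": [
    [[0,0,-0.006,0],[0,0,-0.015,0],[0,-0.006,-0.02,0],[0,-0.018,-0.02,0],[0,-0.027,-0.02,0],[0,-0.028,-0.018,0],[0,-0.028,-0.018,0],[0,-0.028,-0.018,0]]
  ]
}}

```text
t: 13.42
tcp_pos: [0.5376, 0.1418, 0.0671]
tool_rot: [0.999, -0.034, -0.004, 0.001]
force: [0.4, -0.1, -0.3]
finger_gap: 0.5
```

```bash
python3 - <<'E'
from h import *
s=snap('scene','s9.png'); st()
im=cv2.resize(s['img'][110:250,190:340,::-1],None,fx=4,fy=4,interpolation=cv2.INTER_CUBIC);cv2.imwrite('pics/s9c.png',im)
t=snap('top','t9.png');cv2.imwrite('pics/t9c.png',cv2.resize(t['img'][140:270,170:330,::-1],None,fx=4.5,fy=4.5,interpolation=cv2.INTER_CUBIC))
E
```

```text
t 13.47 tcp [0.5377 0.1415 0.0672] yawx -3.87 zt [-0.0076 -0.0014 -1.    ] F [-0.36 -0.11  0.57] T [-0.042  0.034 -0.012] gap 0.501
```

View pics/s9c.png

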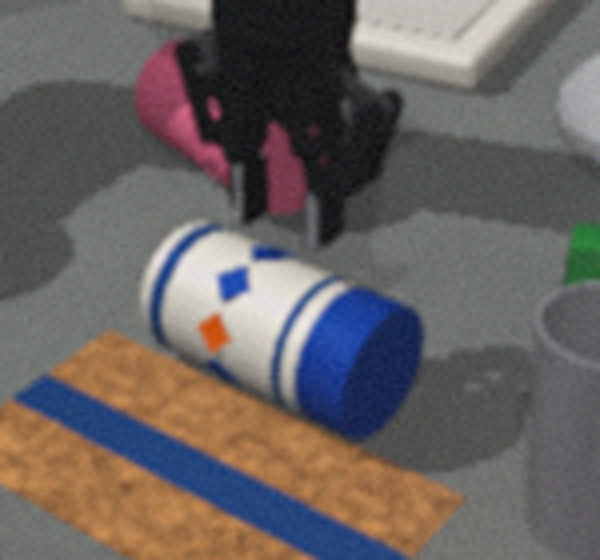

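View pics/t9c.png

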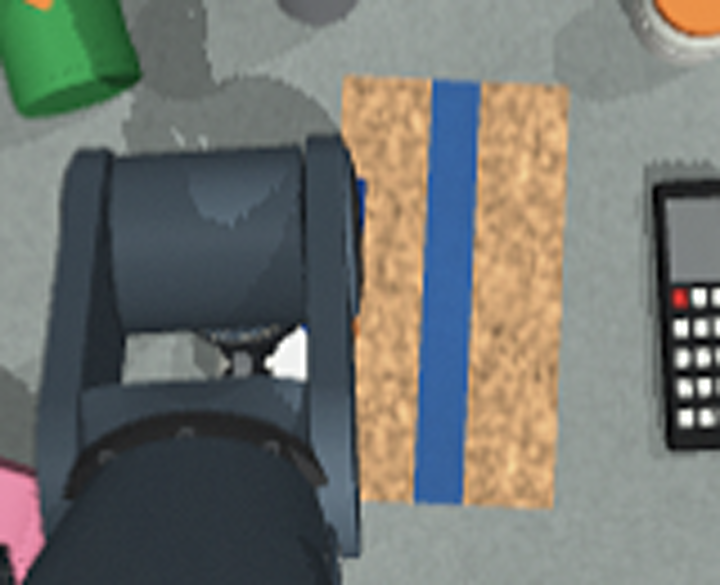

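Request:
{"op": "move_arm", "data": {
  "deltas": [
    [[0,0.001,0.008,0],[0,0.001,0.014,0],[0,0.001,0.017,0],[0,0.001,0.0175,0],[0,0.004,0.018,0],[0,0.008,0.018,0],[0,0.013,0.018,0],[0,0.018,0.018,0],[0,0.023,0.018,0],[0,0.028,0.018,0],[0,0.033,0.018,0],[0,0.038,0.018,0],[0,0.043,0.018,0],[0,0.048,0.018,0],[0,0.053,0.0185,0],[0,0.056,0.0185,0],[0,0.058,0.0185,0],[0,0.059,0.0185,0],[0,0.059,0.0185,0],[0,0.059,0.0185,0]]
  ]
}}

```text
t: 15.18
tcp_pos: [0.5329, 0.0818, 0.0492]
tool_rot: [0.999, -0.034, -0.004, 0.001]
force: [-3.9, -0.7, 7.8]
finger_gap: 0.5
```

Request:
{"op": "move_arm", "data": {
  "deltas": [
    [[0,0,-0.006,0],[0,0,-0.015,0],[0,-0.006,-0.02,0],[0,-0.018,-0.02,0],[0,-0.027,-0.02,0],[0,-0.03,-0.018,0],[0,-0.03,-0.018,0],[0,-0.03,-0.018,0]]
  ]
}}

```text
t: 15.85
tcp_pos: [0.5346, 0.1124, 0.0666]
tool_rot: [0.999, -0.034, -0.005, 0.001]
force: [0.5, -0.5, -0.1]
finger_gap: 0.503
```

```bash
python3 - <<'E'
from h import *
s=snap('scene','s10.png'); st()
im=cv2.resize(s['img'][120:270,170:330,::-1],None,fx=4,fy=4,interpolation=cv2.INTER_CUBIC);cv2.imwrite('pics/s10c.png',im)
E
```

```text
t 15.9 tcp [0.5347 0.1121 0.0667] yawx -3.88 zt [-0.0099 -0.0019 -0.9999] F [0.44 0.58 0.3 ] T [-0.026 -0.03   0.022] gap 0.501
```

View pics/s10c.png

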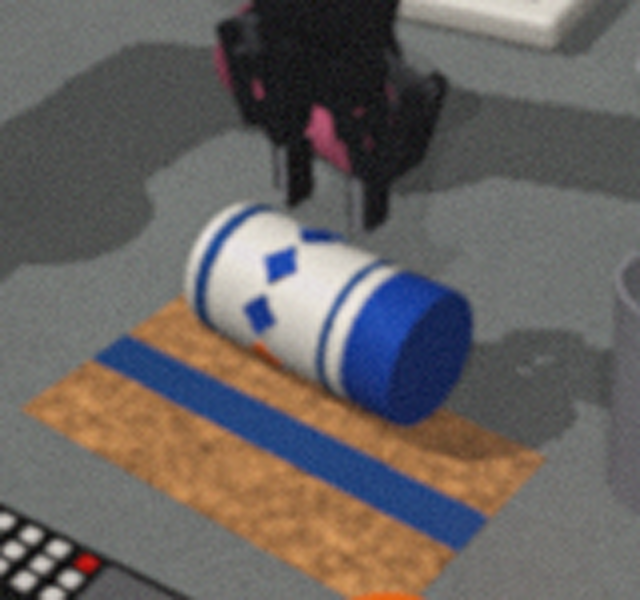

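Request:
{"op": "move_arm", "data": {
  "deltas": [
    [[0,0,0.008,0],[0,0,0.014,0],[0,0,0.017,0],[0,0.001,0.0175,0],[0,0.004,0.018,0],[0,0.008,0.018,0],[0,0.013,0.018,0],[0,0.018,0.018,0],[0,0.023,0.018,0],[0,0.028,0.018,0],[0,0.033,0.018,0],[0,0.038,0.018,0],[0,0.043,0.018,0],[0,0.048,0.018,0],[0,0.053,0.0185,0],[0,0.056,0.0185,0],[0,0.058,0.0185,0],[0,0.059,0.0185,0],[0,0.059,0.0185,0],[0,0.059,0.0185,0]]
  ]
}}

```text
t: 17.57
tcp_pos: [0.5299, 0.0524, 0.0492]
tool_rot: [0.999, -0.034, -0.005, 0.001]
force: [-3.3, -1.1, 11.9]
finger_gap: 0.499
```

Request:
{"op": "move_arm", "data": {
  "deltas": [
    [[0,0,-0.006,0],[0,0,-0.015,0],[0,-0.006,-0.03,0],[0,-0.025,-0.06,0],[0,-0.06,-0.06,0],[0,-0.1,-0.06,0],[0,-0.14,-0.06,0],[0,-0.18,-0.06,0],[0,-0.2,-0.06,0],[0,-0.2,-0.06,0]]
  ]
}}

```text
t: 18.4
tcp_pos: [0.5443, 0.2567, 0.1087]
tool_rot: [0.999, -0.032, -0.004, 0.0]
force: [0.4, 0.2, 0.0]
finger_gap: 0.502
```

```bash
python3 - <<'E'
from h import *
s=snap('scene','s11.png'); st()
im=cv2.resize(s['img'][120:270,170:330,::-1],None,fx=4,fy=4,interpolation=cv2.INTER_CUBIC);cv2.imwrite('pics/s11c.png',im)
t=snap('top','t11.png');cv2.imwrite('pics/t11c.png',cv2.resize(t['img'][140:270,190:330,::-1],None,fx=4.5,fy=4.5,interpolation=cv2.INTER_CUBIC))
E
```

```text
t 18.45 tcp [0.5438 0.2542 0.1084] yawx -3.66 zt [-0.0104 -0.0025 -0.9999] F [ 0.24 -0.61  0.24] T [-0.003  0.006  0.01 ] gap 0.498
```

View pics/s11c.png

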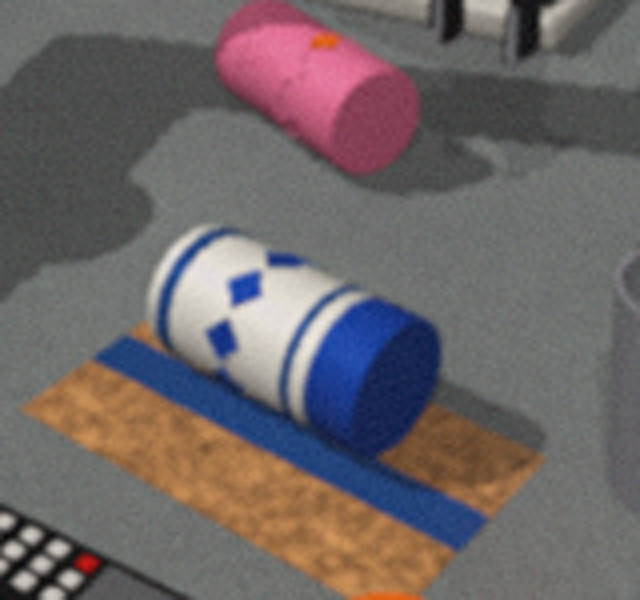

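View pics/t11c.png

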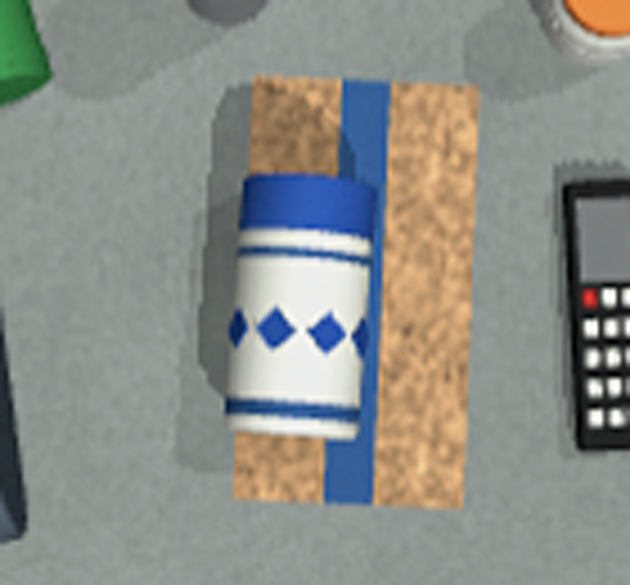

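```bash
python3 - <<'E'
from h import *
t=snap('top')
q=np.array([(244,174),(379,183),(357,441),(226,430)])/4.5+[190,140]
p,f=fit(t,q,[.535,.07,-.06]);print(p,f)
m=np.array([.5470,.0338]);a=-.0456
R2=np.array([[np.cos(a),np.sin(a)],[-np.sin(a),np.cos(a)]]);print('in mat',R2@(p[:2]-m),p[2]-a)
# overlay
im=t['img'][:,:,::-1].copy();h=cv2.convexHull(np.float32(w2px(t,sil(p))));cv2.polylines(im,[h.astype(int)],True,(0,0,255));cv2.imwrite('pics/o.png',cv2.resize(im[140:270,190:330],None,fx=4.5,fy=4.5))
E
```

```text
[ 0.53339137  0.06862033 -0.07569696] 424.5607843137255
in mat [-0.01518174  0.03416379] -0.030096962680020184
```

View pics/o.png

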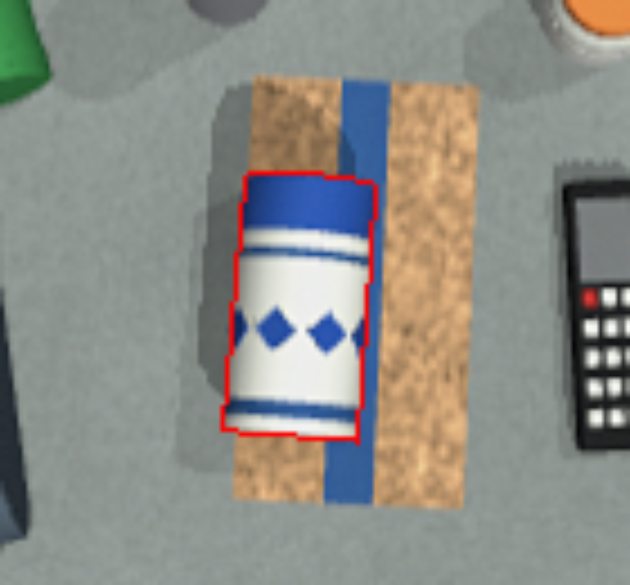

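```bash
python3 - <<'E'
from h import *
st();print(delta([.534,.0856,.07]),delta([.534,.0856,.09]))
E
```

```text
t 18.55 tcp [0.5436 0.2516 0.1083] yawx -3.85 zt [-0.0117 -0.0033 -0.9999] F [ 0.14 -0.13 -0.33] T [-0.002 -0.062  0.037] gap 0.505
[0.00198034 0.16615823 0.03894708] [0.00175129 0.16623917 0.01894856]
```

Request:
{"op": "move_arm", "data": {
  "deltas": [
    [[0.002,0.015,0.0,0],[0.002,0.035,0.0,0],[0.002,0.06,0.0,0],[0.002,0.085,0.0,0],[0.002,0.11,0.0,0],[0.002,0.135,0.005,0],[0.002,0.155,0.02,0],[0.002,0.166,0.035,0],[0.002,0.166,0.039,0],[0.002,0.166,0.039,0],[0.002,0.166,0.039,0],[0.002,0.166,0.039,0]]
  ]
}}

```text
t: 19.55
tcp_pos: [0.5345, 0.0861, 0.0706]
tool_rot: [0.999, -0.034, -0.005, 0.002]
force: [0.7, 0.7, -0.2]
finger_gap: 0.497
```

```bash
python3 - <<'E'
from h import *
st();print(delta([.534,.0856,.0495]))
E
```

```text
t 19.55 tcp [0.5345 0.0861 0.0706] yawx -3.84 zt [-0.0105 -0.0032 -0.9999] F [ 0.7   0.68 -0.16] T [ 0.048 -0.038 -0.054] gap 0.497
[-0.00029806  0.00041836  0.02108113]
```

Request:
{"op": "move_arm", "data": {
  "deltas": [
    [[0,0,0.01,0],[0,0,0.017,0],[0,0,0.0205,0],[0,0,0.0215,0],[0,0.002,0.0218,0],[0,0.006,0.0215,0],[0,0.011,0.0215,0],[0,0.017,0.0215,0],[0,0.023,0.0215,0],[0,0.029,0.0215,0],[0,0.035,0.0215,0],[0,0.041,0.0215,0],[0,0.047,0.0215,0],[0,0.053,0.0217,0],[0,0.059,0.022,0],[0,0.064,0.022,0],[0,0.067,0.022,0],[0,0.068,0.022,0],[0,0.068,0.022,0],[0,0.068,0.022,0]]
  ]
}}

```text
t: 21.22
tcp_pos: [0.5288, 0.0183, 0.0495]
tool_rot: [0.999, -0.033, -0.006, 0.002]
force: [-3.8, -0.8, 9.6]
finger_gap: 0.499
```

Request:
{"op": "move_arm", "data": {
  "deltas": [
    [[0,0,-0.006,0],[0,0,-0.015,0],[0,-0.006,-0.03,0],[0,-0.025,-0.06,0],[0,-0.06,-0.06,0],[0,-0.1,-0.06,0],[0,-0.14,-0.06,0],[0,-0.18,-0.06,0],[0,-0.21,-0.06,0],[0,-0.22,-0.06,0],[0,-0.22,-0.06,0]]
  ]
}}

```text
t: 22.13
tcp_pos: [0.5441, 0.2409, 0.1089]
tool_rot: [1.0, -0.031, -0.005, 0.002]
force: [0.0, -0.3, -0.4]
finger_gap: 0.502
```

```bash
python3 - <<'E'
from h import *
st()
t=snap('top','t12.png');cv2.imwrite('pics/t12c.png',cv2.resize(t['img'][140:270,190:330,::-1],None,fx=4.5,fy=4.5,interpolation=cv2.INTER_CUBIC))
E
```

```text
t 22.13 tcp [0.5441 0.2409 0.1089] yawx -3.54 zt [-0.0107 -0.0029 -0.9999] F [ 0.05 -0.35 -0.4 ] T [-0.012  0.001 -0.003] gap 0.502
```

View pics/t12c.png

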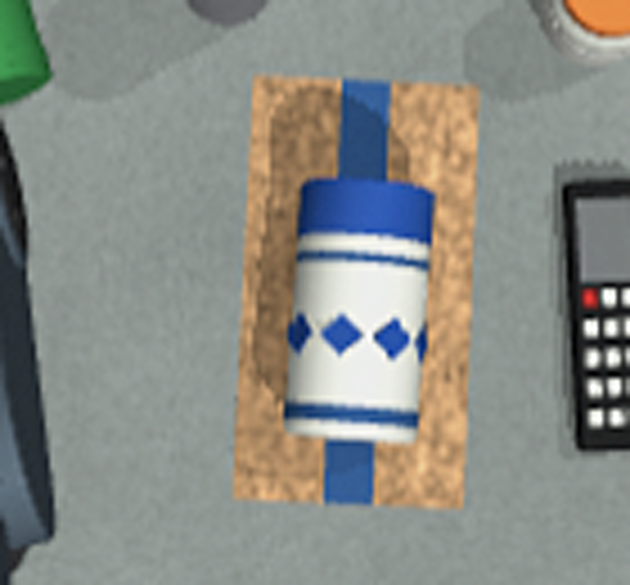

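```bash
python3 - <<'E'
from h import *
t=snap('top')
q=np.array([(302,177),(435,186),(416,444),(284,433)])/4.5+[190,140]
p,f=fit(t,q,[.535,.035,-.06])
m=np.array([.5470,.0338]);a=-.0456
R2=np.array([[np.cos(a),np.sin(a)],[-np.sin(a),np.cos(a)]]);print(p,f,'in mat',R2@(p[:2]-m),p[2]-a)
a0=cv2.imread('pics/top0.png').astype(int);d=np.abs(a0-t['img'][:,:,::-1].astype(int)).max(2)
for n,b in(('remote',(175,245,310,340)),('jar',(120,158,308,342)),('tumbler',(105,145,222,254))): print(n,(d[b[0]:b[1],b[2]:b[3]]>40).sum())
snap('scene','s12.png');st()
E
```

```text
[ 0.53162424  0.03447884 -0.07463467] 467.8941176470588 in mat [-1.53907218e-02 -2.27601364e-05] -0.029034666446610582
remote 0
jar 0
tumbler 0
t 22.28 tcp [0.5438 0.2368 0.1085] yawx -3.82 zt [-0.0128 -0.0043 -0.9999] F [ 0.2  -0.12 -0.2 ] T [0.036 0.017 0.036] gap 0.501
```

View pics/s12.png

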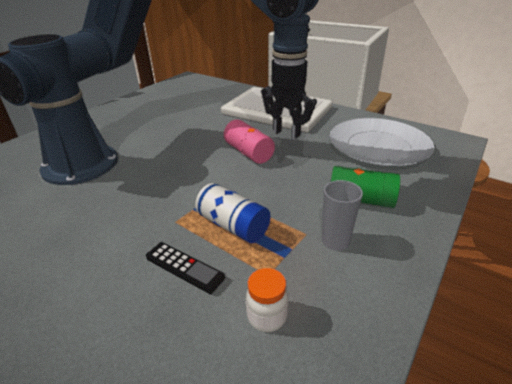

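Request:
{"op": "move_arm", "data": {
  "deltas": [
    [[0,0,-0.02,0],[0,0,-0.03,0],[0,0,-0.03,0],[0,0,-0.03,0],[0,0,-0.03,0],[0,0,-0.03,0],[0,0,-0.03,0],[0,0,-0.03,0],[0,0,-0.03,0],[0,0,-0.03,0]]
  ]
}}

```text
t: 23.12
tcp_pos: [0.544, 0.237, 0.1382]
tool_rot: [0.999, -0.033, -0.007, 0.002]
force: [0.3, 0.8, 0.3]
finger_gap: 0.502
```

```bash
python3 - <<'E'
from h import *
t=snap('top','t13.png');st()
a=cv2.imread('pics/t12.png').astype(int);b=cv2.imread('pics/t13.png').astype(int)
n=(np.abs(a-b).max(2)>40)[155:255,243:300].sum();print('changed px over mat',n)
if n<15: print(manip.sign_off())
E
```

```text
t 23.17 tcp [0.5441 0.237  0.1383] yawx -3.81 zt [-0.0131 -0.0044 -0.9999] F [-0.1   0.97  0.22] T [0.025 0.022 0.029] gap 0.502
changed px over mat 0
the job is handed in; nothing more can be done
None
```

I rolled the canister onto the mat in five strokes from above and handed the job in at about 23 s. It lies along the blue stripe.

- **Method:** I used half-open fingertips on top, with the jaws along the canister's axis. The steady pressing force I read was about 6 to 12 N.
- **Position (fitted from the top camera):** the canister is about 0 mm off the stripe's centre line and 15 mm from the mat's middle along it. Its axis is about 0.03 rad from the stripe, and its whole length is on the mat.
- **At rest:** nothing over the mat changed between two top pictures about 1 s apart. The arm was clear of everything.
- **Other objects:** the remote, tumbler and jar showed no change in the top picture from the start.
- **Orange mark:** I did not see it at the underside. The canister rolled about 147 mm (roughly 210°), and the mark went out of sight towards the table, so it must have passed the bottom.

**One check disagreed:** the fingertips were about 35 mm higher than the reported tool height implies. The cameras showed this, and first contact came at a reported tool (TCP) height of about 0.051 m. I took the cameras and contact as right. That puts the true grasp point at least 86 mm up during contact. If the judge instead uses the reported height, the grasp point was about 61 mm up. That is below the 78 mm limit and would count as a failure.

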